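Switch the ball-sorting chute to its other tray

ROBOT

A 6-joint arm with a two-finger parallel gripper is mounted at the origin on the work surface. World frame = base frame: x ahead of the robot, y to its left, z up, the work surface at z = 0. Lengths are in mm, angles in degrees, forces in N, time in s.
With the tool pointing down it reaches from about 350 to 850 mm from the base axis. Payload 8.1 kg.
Tool frame: the origin (TCP) lies at the very end of the fingers, on their centre line; the grasp point (between the pads) lies r.tcp_to_grasp behind it (r.tcp_to_grasp is the distance from the TCP to the grasp point, in mm); z points along the fingers, y is the line along which they close (so a half turn about z gives the same grasp; the last joint's range is limited). The gripper opens to 85 mm and grips with 20 to 120 N. Pads are 22 mm wide; open, the fingers measure 114 mm over their backs; the gripper's body (76 mm by 85 mm) begins 54 mm behind the grasp point. The pads swing forward as they close: fully open they stand 13 mm farther back than shut.
Start: joints at [62.028, 7.471, 85.268, -0, 87.261, -4.893], TCP at [235.177, 551.994, 231.292] pointing down, gripper open.
Joint ranges: [-169.43, 169.43], [-51.17, 129.36], [1.28, 143.12], [-76.62, 256.62], [0, 156.53], [-152.29, 152.29]. Speed limits (degrees/s): [136.94, 136.94, 159.86, 180, 180, 180].

INTERFACE

Orientations are given as [roll, pitch, yaw] about the fixed x, y, z axes, in that order (R = Rz(yaw) Ry(pitch) Rx(roll)).
In Python, from bench import r gives the robot as it stands.
- The arm moves only by the shell command python3 -m handwheel 'ROWS' [OPENING] [FORCE]. ROWS is JSON, a list of rows, each a list of 4 numbers: the shift along the tool's x, y, z in m, then the turn about the tool's z in degrees. A call has 1 to 10 rows; each row shifts and turns the commanded pose from where the row before left it, along the tool's axes as they then stand; what a row does not reach is not made up. A row lasts 1/10 s, in which the tool goes at most 50 mm and 8.59 degrees, less where a joint would pass 70% of its speed; a pose out of reach is approached as far as the arm can. A call is refused whole if a number of a shift passes 0.05 or a number of a turn 8.59, either way. A call with a gripper value outside its range is refused whole. OPENING is the finger opening in m, from 0 to 0.0854, set as the call begins (- or left out, the last holds). The fingers move at their own pace and stop on an object; FORCE is the grip in N (left out, the last holds). Time passes only in rows, so rows that do not move let the fingers close. It gives the time, the measured TCP pose, the force, the opening and the grip force at its end, in the units of the state.
- r.sense(): the state, without advancing time (a new reading comes with each control period).
- r.snapshot(name): name is "scene" or "top" or "wrist"; returns the picture (384x512x3 uint8, red, green, blue); there is no depth.
- r.camera_params(name): a dict with "fx", "fy", "cx", "cy" (pixels), "D" ([k1, k2, p1, p2, k3] as OpenCV has them; the pictures are not rectified), "R" (3x3) and "t" (3): a world point X has camera coordinates R X + t; the wrist camera has in their place "mount" (4x4, takes a point from camera to tool coordinates, whose origin is the TCP and whose axes are the flange's). Camera axes: x right, y down, z forward; pixel columns grow to the right and rows downward; lengths in mm; the calibration is good to about 2 mm. A picture is of the moment at which its call begins: read the wrist's pose just before it. camera_params takes no time and is no camera call.
- r.hand_in(): hands the job in; it is judged then, once.
The state is a dict: "time": time; "joint_pos": joint angles; "qd": joint speeds; "joint_efforts": joint torques, N m; "tool_pos": TCP position; "tcp_rot": TCP orientation; "ft_force": force on the tool from outside, world axes, zero at the start; "wrist_torque": the same for the moment, N m; "finger_gap": finger opening in mm; "grip_force": force on a finger pad.
Only numpy, scipy, OpenCV 4.12 (cv2) and the standard library are available. Lean on these libraries where they do the work, as an engineer would, in place of code of your own. Each camera call takes 0.05 s, during which the arm holds its last target. There are 200 camera calls.

TASK

The sorting chute's rocking diverter is tipped towards one tray. With the fingertips, press down its raised end so that it rocks over its pivot and rests on its other side, then push the slide gate's knob all the way in, so that all six waiting bearing balls run down the other chute into the other tray. Do not touch the balls themselves, and leave the can, carton, socket and spanner where they are.

Things in the scene. Friction and masses are not known exactly. Their poses are not given: they have to be found in the camera images.
- chute: bench-top sorting chute, fixed to the bench (up to 265 mm high); origin on the bench (z = 0) under the diverter's pivot. Its y runs along the diverter and the run-out chutes (+y = left, -y = right seen from the robot); its x points away from the robot, up the infeed track, which slopes down 10 degrees towards the robot to an open-ended hood (top 220 mm above the bench) over the diverter's middle
- diverter (a joint): tilt of the diverter, an aluminium U-trough 290 mm long, 36 mm wide, that rocks like a seesaw on an axle 120 mm above the bench along the chute's x. 0 level; positive = left (+y) end up, balls run to the right tray; negative = the reverse. Stops at +0.24 and -0.24 rad. A round tumbler weight over the axle holds it on either stop and tips it over by itself once past level; pressing takes under 3 N
- plate_left (a point): centre of the top face of the black rubber-faced press plate (46 x 45 mm, 4 mm thick, the 45 mm along the trough) on the robot's side of the diverter's left (+y) end. Moves with the diverter: in its frame 41 mm towards the robot from the trough's centre line, 122 mm along it from the pivot, 42 mm above the pivot; so 190 mm above the bench when this end is up, 132 mm when down. Nothing above it
- plate_right (a point): centre of the top face of the black rubber-faced press plate (46 x 45 mm, 4 mm thick, the 45 mm along the trough) on the robot's side of the diverter's right (-y) end. Moves with the diverter: in its frame 41 mm towards the robot from the trough's centre line, 122 mm along it from the pivot, 42 mm above the pivot; so 190 mm above the bench when this end is up, 132 mm when down. Nothing above it
- gate (a joint): travel of the slide gate, m: a steel blade with a window, across the infeed track 85 mm behind the pivot. About 0 (up to 0.004) = shut, the solid part holds the balls back; pushed in towards the chute's -y; 0.033 = fully in on its stop, the balls pass through the window. Stays where it is left; pushing takes about 3 N
- gate_knob (a point): centre of the outer end face of the gate's black knob (26 mm diameter, 14 mm long, axis along the chute's y) on the +y side of the infeed track: 82 mm from the track's centre line when shut, 209 mm above the bench. Free space beside and above it; the track's walls there are 225 mm above the bench
- ball1_center (a point): first of six identical oiled steel bearing balls, 20 mm diameter, 33 g, waiting in single file on the sloping infeed track behind the shut gate (nearest the gate); the point is the ball's centre
- ball2_center (a point): second of six identical oiled steel bearing balls, 20 mm diameter, 33 g, waiting in single file on the sloping infeed track behind the shut gate (number 2 from the gate); the point is the ball's centre
- ball3_center (a point): third of six identical oiled steel bearing balls, 20 mm diameter, 33 g, waiting in single file on the sloping infeed track behind the shut gate (number 3 from the gate); the point is the ball's centre
- ball4_center (a point): fourth of six identical oiled steel bearing balls, 20 mm diameter, 33 g, waiting in single file on the sloping infeed track behind the shut gate (number 4 from the gate); the point is the ball's centre
- ball5_center (a point): fifth of six identical oiled steel bearing balls, 20 mm diameter, 33 g, waiting in single file on the sloping infeed track behind the shut gate (number 5 from the gate); the point is the ball's centre
- ball6_center (a point): last of six identical oiled steel bearing balls, 20 mm diameter, 33 g, waiting in single file on the sloping infeed track behind the shut gate (number 6 from the gate); the point is the ball's centre
- tray_left: grey open tray 130 mm x 140 mm, 50 mm high, wall 4 mm, fixed at the foot of the left (+y) run-out chute; origin at the centre of its underside, z up, y along the chutes
- tray_right: grey open tray 130 mm x 140 mm, 50 mm high, wall 4 mm, fixed at the foot of the right (-y) run-out chute; origin at the centre of its underside, z up, y along the chutes
- cleaner_can: bystander: red spray can, 65 mm diameter, 188 mm high, standing on the bench behind the right run-out chute; origin at the centre of its underside
- part_carton: bystander: cardboard carton 95 x 115 x 70 mm high, on the bench behind the left run-out chute; origin at the centre of its underside
- socket: bystander: steel wrench socket, 27 mm diameter, 60 mm high, standing on the bench in front of the chute on the left; origin at the centre of its underside
- spanner: bystander: spanner 170 mm long lying on the bench in front of the chute on the right; origin under its middle, its x axis along it

How it is judged:
By the outcome, as a careful person would: the job done as asked, in the order asked, and still so for the second after the job is handed in, with the robot touching nothing.
It also fails if it takes over 40 s, if anything falls off the work surface, if the arm or the gripper's body presses on something with over 40 N, if the wrist force passes 120 N, or if a joint passes its speed limit or range.

## Working session

There is one attempt and no reset: what is moved stays moved. The work goes in short steps, Python scripts to look and compute and a shell command to move; the robot and the scene stay as the last step left them, time stands still between calls to the robot, and variables do not carry over. Pictures are saved under pics/ and viewed, at most 10 in all, crops included, and the job is handed in when it is done.

```bash
mkdir -p pics; python3 - <<'E'
from bench import r
import cv2
for n in("scene","top"):
    im=r.snapshot(n); cv2.imwrite(f"pics/{n}0.png",cv2.resize(im[:,:,::-1],(800,600),interpolation=cv2.INTER_CUBIC))
    p=r.camera_params(n); print(n,{k:(v.tolist() if hasattr(v,'tolist') else v) for k,v in p.items()})
s=r.sense(); print(s["time"],s["tool_pos"],s["tcp_rot"],s["finger_gap"],r.tcp_to_grasp)
E
```

```text
scene {'fx': 382.5269296142673, 'fy': 382.5269296142673, 'cx': 254.3219704003338, 'cy': 193.52337674576256, 'D': [-0.08267617075941432, 0.0, 0.0, 0.0, 0.0], 'R': [[-0.8830036672646407, 0.46933109314612914, -0.005731370120189896], [0.26938553508183477, 0.49674925985907326, -0.8250282457698865], [-0.38436435459843155, -0.7300469148183026, -0.5650624258242702]], 't': [498.0546713277312, -62.269106735196765, 1409.8218310868967]}
top {'fx': 429.538862429143, 'fy': 429.538862429143, 'cx': 252.97231775639156, 'cy': 193.48103926639794, 'D': [0.016842392145657803, 0.0, 0.0, 0.0, 0.0], 'R': [[0.018980698095380603, -0.999634767600906, -0.01923706067190064], [-0.994824378454607, -0.01696141683710878, -0.1001836631955636], [0.09982078507112778, 0.021039052791421434, -0.9947829758924419]], 't': [36.50167631388111, 577.2106908990553, 1249.1604157742918]}
0.1 [234.92641325 551.54803418 230.34122303] [-1.79903932e+02 -7.60205779e-03  1.56924681e+02] 85.00414944969197 18.700000000000003
```

View pics/scene0.png

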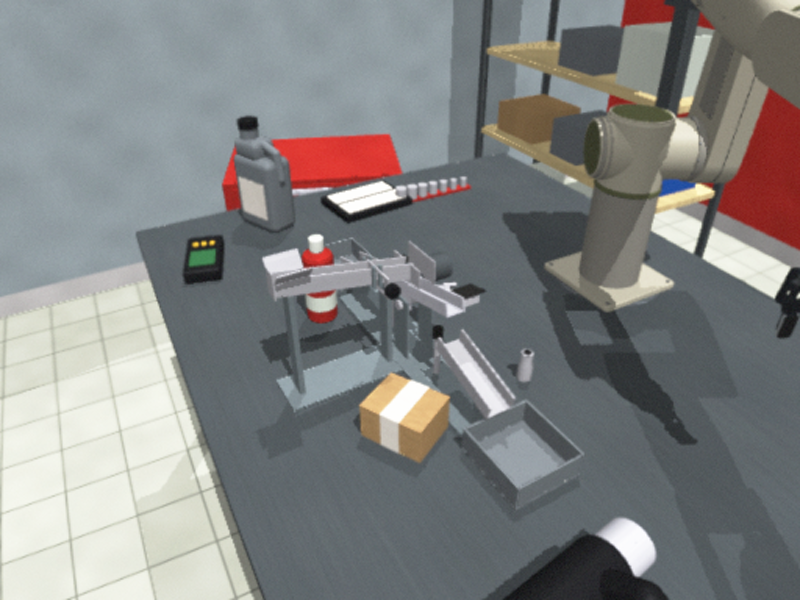

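View pics/top0.png

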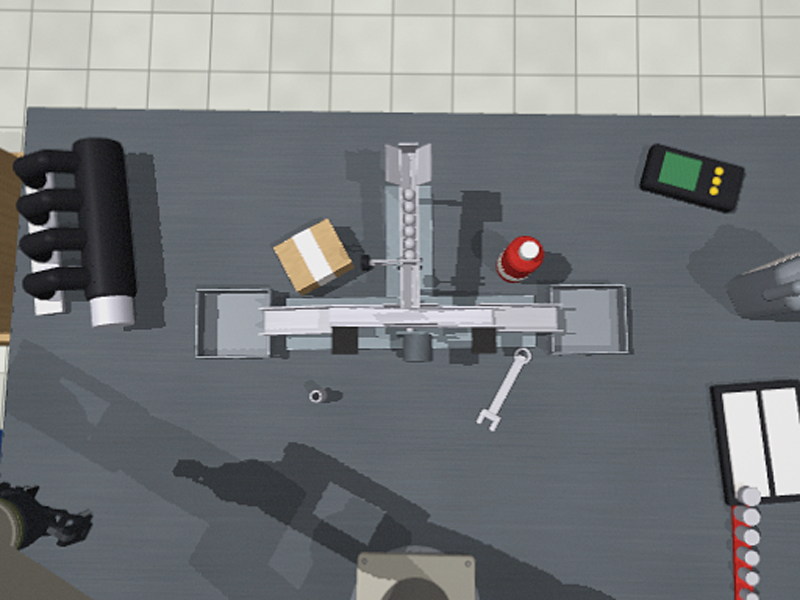

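The scene view shows the knob at (393,291) and the left plate at about (468,291). The top view shows the plates at (344,340) and (484,341), the knob at (365,263) and the balls along column 408. I'll fit the chute pose under both tilt hypotheses.

```bash
cat > h.py <<'E'
import numpy as np, cv2
from bench import r
def proj(n,X):
    p=r.camera_params(n); K=np.array([[p["fx"],0,p["cx"]],[0,p["fy"],p["cy"]],[0,0,1.]])
    q,_=cv2.projectPoints(np.atleast_2d(np.float64(X)),cv2.Rodrigues(np.array(p["R"]))[0],np.float64(p["t"]),K,np.float64(p["D"]))
    return q[:,0]
def world(pose,P):
    c,s=np.cos(pose[2]),np.sin(pose[2]); P=np.atleast_2d(P)
    return np.c_[pose[0]+c*P[:,0]-s*P[:,1],pose[1]+s*P[:,0]+c*P[:,1],P[:,2]]
def plate(side,th):
    y,z=side*122,42.; return [-41,y*np.cos(th)-z*np.sin(th),120+y*np.sin(th)+z*np.cos(th)]
E
python3 - <<'E'
from h import *
from scipy.optimize import least_squares
for th in(.24,-.24):
    P=np.array([plate(1,th),plate(-1,th),[85,75,209]])
    ut=(np.array([[344,340],[484,341],[367,263]])+.5)/1.5625-.5
    us=(np.array([[468,291],[393,291]])+.5)/1.5625-.5
    f=lambda p:np.r_[proj("top",world(p,P))-ut,proj("scene",world(p,P[[0,2]]))-us].ravel()
    s=least_squares(f,[500,0,0]); print(th,s.x,np.round(s.fun.reshape(-1,2),1))
    print(world(s.x,np.array([plate(1,th),plate(-1,th),[85,82,209]])).round(1))
from bench import r
im=r.snapshot("scene")[140:240,165:325]; cv2.imwrite("pics/s1.png",cv2.resize(im[:,:,::-1],(800,500),interpolation=cv2.INTER_CUBIC))
im=r.snapshot("top")[150:240,190:340]; cv2.imwrite("pics/t1.png",cv2.resize(im[:,:,::-1],(800,480),interpolation=cv2.INTER_CUBIC))
E
```

```text
0.24 [5.39097816e+02 1.88872363e+01 1.40392610e-02] [[ 0.4  0. ]
 [ 0.   0.7]
 [-1.4  0. ]
 [-0.8 -0.8]
 [-0.4 -0.2]]
[[ 496.6  126.8  189.8]
 [ 499.9 -110.2  131.8]
 [ 622.9  102.1  209. ]]
-0.24 [5.38853684e+02 2.75970272e+00 8.06546440e-02] [[ 2.   4.3]
 [ 2.  -2.9]
 [ 2.7  2.2]
 [ 0.8 16. ]
 [-0.4 -2.7]]
[[ 487.6  127.5  131.8]
 [ 506.7 -108.7  189.8]
 [ 617.    91.3  209. ]]
```

View pics/s1.png

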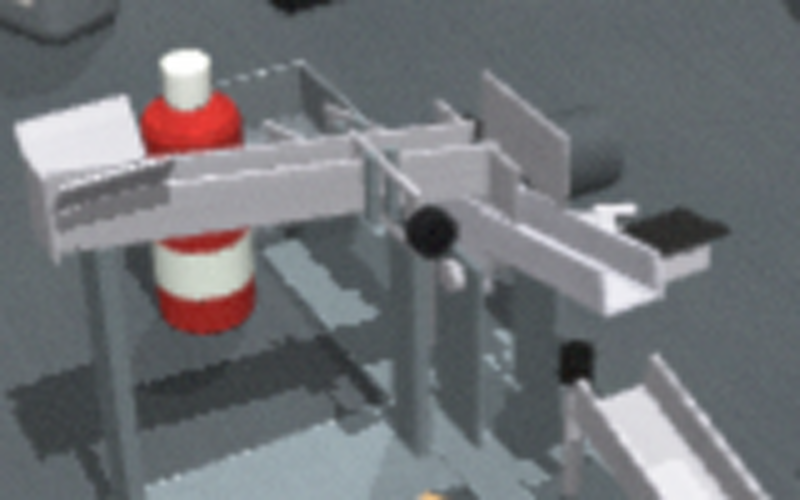

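View pics/t1.png

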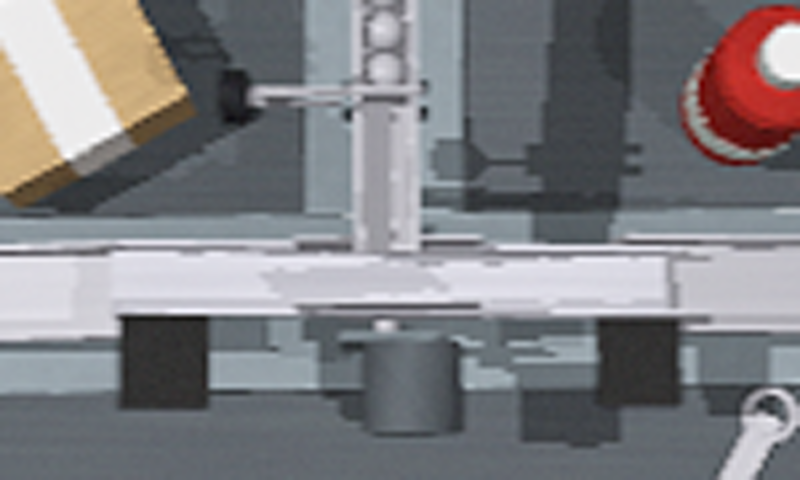

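The left end is up, with left plate ≈ (497,127,190) and knob face ≈ (623,102,209). First I'll close the fingers, turn the tool square to the chute, and look at the result.

```bash
python3 -m handwheel '[[0,0,-0.01,-8],[0,0,-0.01,-8],[0,0,0,-8],[0,0,0,0],[0,0,0,0],[0,0,0,0]]' 0 40
```

```text
time: 0.8
tool_pos: [235.1, 551.8, 250.8]
tcp_rot: [-180.0, -0.0, -179.3]
ft_force: [0.7, -0.3, -0.6]
finger_gap: 0.1
grip_force: 0.0
```

```bash
python3 - <<'E'
from h import *
from scipy.optimize import least_squares
P=np.array([plate(1,.24),plate(-1,.24),[85,82,209],[85,82,209]])
ut=np.array([[190+165/5.333,150+362/5.333],[190+640/5.333,150+361/5.333],[190+222/5.333,150+97/5.333]])-.4
us=np.array([[165+676/5,140+230/5],[165+430/5,140+231/5]])-.4
f=lambda p:np.r_[proj("top",world(p,P[:3]))-ut,proj("scene",world(p,P[[0,2]]))-us].ravel()
s=least_squares(f,[500,0,0]); print(s.x,np.round(s.fun.reshape(-1,2),1))
print(world(s.x,P).round(1)); np.save("pose.npy",s.x)
E
```

```text
[5.40277546e+02 1.79927531e+01 1.76242926e-02] [[ 0.2 -0.3]
 [ 0.4  0.9]
 [-0.4  0. ]
 [-1.7 -0.5]
 [ 1.2  1.4]]
[[ 497.4  125.8  189.8]
 [ 501.5 -111.2  131.8]
 [ 623.8  101.5  209. ]
 [ 623.8  101.5  209. ]]
```

```bash
python3 -m handwheel '[[-0.026,-0.04,0,0],[-0.026,-0.04,0,0],[-0.026,-0.04,0,0],[-0.026,-0.04,0,0],[-0.026,-0.04,0,0],[-0.026,-0.04,0,0],[-0.026,-0.04,0,0],[-0.026,-0.04,0,0],[-0.026,-0.04,0,0],[-0.026,-0.04,0,0]]'
python3 -m handwheel '[[0.0,-0.013,0.015,0],[0,0,0.015,0],[0,0,0,0]]'
python3 - <<'E'
from h import *
im=r.snapshot("scene")[110:230,210:370]; cv2.imwrite("pics/s2.png",cv2.resize(im[:,:,::-1],(800,600),interpolation=cv2.INTER_CUBIC))
E
```

```text
time: 1.8
tool_pos: [502.3, 154.4, 251.2]
tcp_rot: [180.0, 0.0, -179.2]
ft_force: [0.6, 0.3, -0.4]
finger_gap: 0.1
grip_force: 0.0
time: 2.1
tool_pos: [500.0, 143.0, 218.2]
tcp_rot: [-180.0, -0.3, -179.2]
ft_force: [-0.2, 0.5, 1.3]
finger_gap: -0.0
grip_force: 0.0
```

View pics/s2.png

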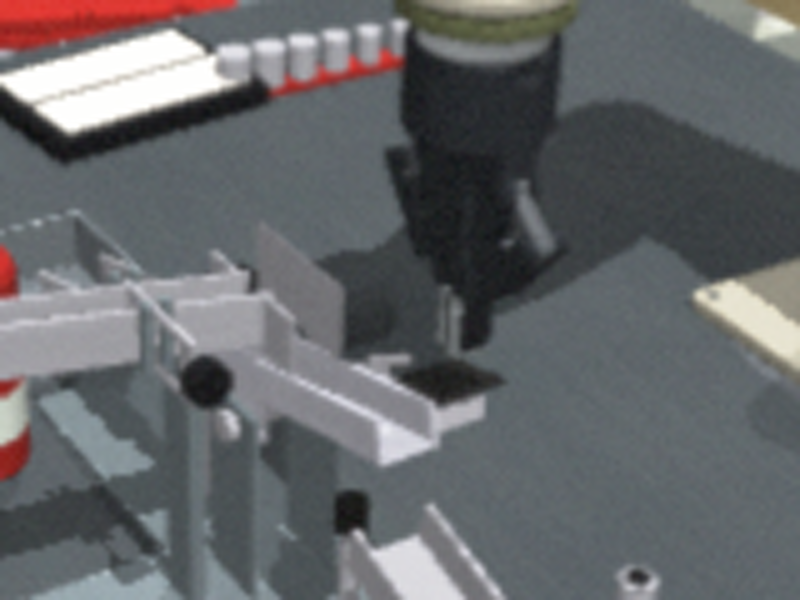

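The fingertips (about 470,345 in the crop) are just above the left plate (about 450,378). I'll correct by 5 and 9 mm and press.

```bash
python3 -m handwheel '[[0.005,-0.009,0.01,0],[0,0,0.01,0],[0,0,0,0],[0,0,0,0]]'
python3 -m handwheel '[[0,0,0.008,0],[0,0,0.008,0],[0,0,0.008,0],[0,0,0.008,0],[0,0,0.008,0],[0,0,0,0]]'
```

```text
time: 2.55
tool_pos: [496.7, 135.0, 201.4]
tcp_rot: [180.0, -0.0, -179.0]
ft_force: [0.1, 0.1, 0.4]
finger_gap: -0.1
grip_force: 0.0
time: 3.15
tool_pos: [495.9, 133.9, 159.4]
tcp_rot: [-180.0, -0.2, -179.1]
ft_force: [-1.3, 1.1, 0.1]
finger_gap: 0.1
grip_force: 0.0
```

```bash
python3 -m handwheel '[[0,0,0.007,0],[0,0,0.007,0],[0,0,0,0],[0,0,0,0]]'
python3 -m handwheel '[[0,0,-0.03,0],[0,0,-0.03,0],[0,0,-0.03,0],[0,0,0,0],[0,0,0,0]]'
python3 - <<'E'
from h import *
im=r.snapshot("scene")[110:230,210:370]; cv2.imwrite("pics/s3.png",cv2.resize(im[:,:,::-1],(800,600),interpolation=cv2.INTER_CUBIC))
E
```

```text
time: 3.55
tool_pos: [496.8, 134.1, 147.1]
tcp_rot: [-180.0, -0.0, -179.1]
ft_force: [-0.2, 0.8, 0.0]
finger_gap: -0.2
grip_force: 0.0
time: 4.05
tool_pos: [497.7, 134.2, 238.5]
tcp_rot: [180.0, 0.2, -179.1]
ft_force: [-0.2, -0.1, -0.1]
finger_gap: -0.1
grip_force: 0.0
```

View pics/s3.png

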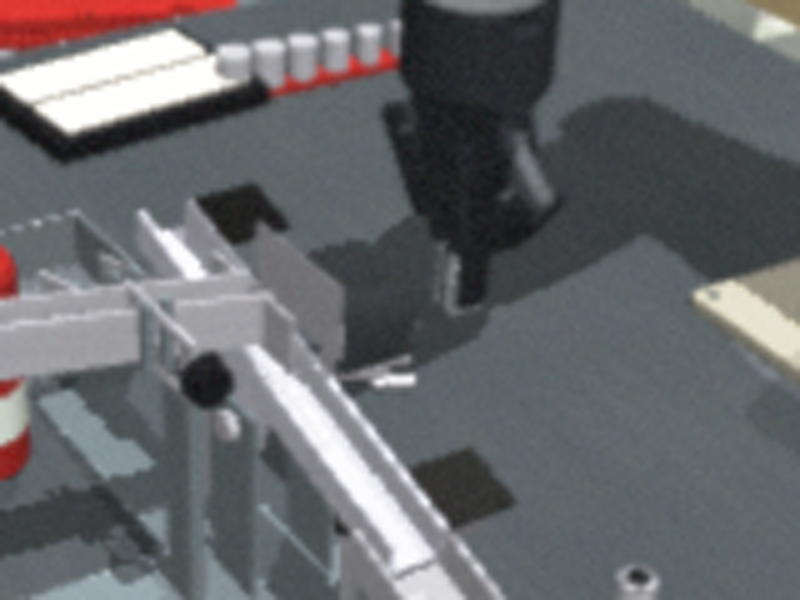

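It tipped: the left plate is now low (465,490) and the right plate is up (240,210). Next I'll stage beside the knob with the tool turned 90°, so the finger linkages stay clear of the track.

```bash
python3 -m handwheel '[[-0.042,0.006,0,0],[-0.042,0.006,0,0],[-0.042,0.006,0,0],[0,0,0,8],[0,0,0,8],[0,0,0,8],[0,0,0,8],[0,0,0,8],[0,0,0,8],[0,0,0,8]]'
python3 -m handwheel '[[0,0,0,8],[0,0,0,8],[0,0,0,8],[0,0,0,8],[0,0,0,0],[0,0,0,0]]'
```

```text
time: 5.1
tool_pos: [621.7, 154.1, 235.1]
tcp_rot: [-179.8, -0.1, 124.6]
ft_force: [-0.2, -0.7, 0.8]
finger_gap: 0.0
grip_force: 0.0
time: 5.7
tool_pos: [622.0, 154.1, 235.9]
tcp_rot: [-179.9, 0.0, 93.2]
ft_force: [-0.0, 0.0, 0.0]
finger_gap: -0.3
grip_force: 0.0
```

```bash
python3 -m handwheel '[[0,0,0.018,2],[0,0.001,0.018,0],[-0.02,0,0,0],[-0.012,0,0,0],[0,0,0,0],[0,0,0,0]]'
python3 - <<'E'
from h import *
a=r.snapshot("scene")[140:220,210:310]; b=r.snapshot("top")[130:210,200:300]
f=lambda m:cv2.resize(m[:,:,::-1],(400,320),interpolation=cv2.INTER_CUBIC)
cv2.imwrite("pics/k.png",np.hstack([f(a),f(b)]))
E
```

```text
time: 6.3
tool_pos: [624.5, 122.2, 201.9]
tcp_rot: [179.9, -0.0, 90.9]
ft_force: [0.3, 0.4, -0.1]
finger_gap: -0.1
grip_force: 0.0
```

View pics/k.png

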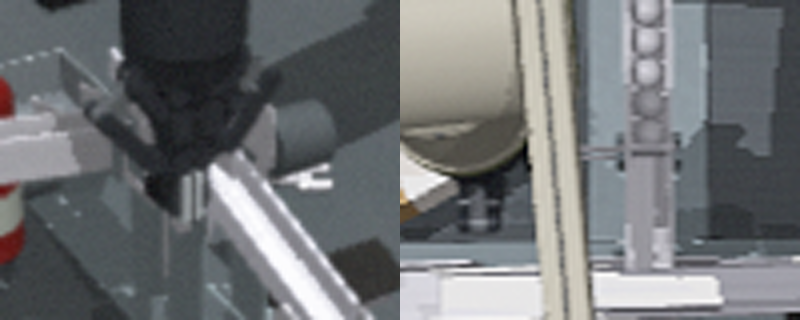

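The fingertips cover the knob in the scene view, so they are lined up with it. I'll push in −y and watch the force.

```bash
python3 -m handwheel '[[-0.006,0,0,0],[-0.006,0,0,0],[-0.004,0,0,0],[0,0,0,0]]'
python3 -m handwheel '[[-0.006,0,0,0],[-0.006,0,0,0],[-0.004,0,0,0]]'
python3 -m handwheel '[[-0.004,0,0,0],[-0.003,0,0,0],[0,0,0,0]]'
```

```text
time: 6.8
tool_pos: [624.5, 105.6, 201.5]
tcp_rot: [180.0, 0.0, 90.9]
ft_force: [-0.2, 0.3, 0.1]
finger_gap: 0.1
grip_force: 0.0
time: 7.1
tool_pos: [624.8, 89.7, 201.4]
tcp_rot: [180.0, 0.0, 90.9]
ft_force: [1.9, 3.3, 0.6]
finger_gap: 0.0
grip_force: 1.1
time: 7.4
tool_pos: [624.7, 82.5, 201.2]
tcp_rot: [-180.0, 0.0, 90.9]
ft_force: [-0.2, -0.2, 0.0]
finger_gap: 0.1
grip_force: 0.0
```

```bash
python3 -m handwheel '[[-0.002,0,0,0],[-0.002,0,0,0]]'
python3 -m handwheel '[[-0.002,0,0,0],[-0.001,0,0,0]]'
```

```text
time: 7.6
tool_pos: [624.6, 81.3, 201.2]
tcp_rot: [-180.0, -0.2, 91.0]
ft_force: [0.1, 16.8, 0.3]
finger_gap: 0.2
grip_force: 8.1
time: 7.8
tool_pos: [624.6, 81.3, 201.3]
tcp_rot: [180.0, -0.4, 91.1]
ft_force: [0.8, 24.1, 0.2]
finger_gap: 0.4
grip_force: 12.2
```

The knob is firmly on its stop: 24 N with no further motion. I'll back off, then check the balls.

```bash
python3 -m handwheel '[[0.01,0,0,0],[0.03,0,0,0],[0.04,0,0,0],[0.04,0,-0.02,0],[0.04,0,-0.03,0],[0.04,0,-0.03,0],[0.04,0,0,0],[0.04,0,0,0],[0,0,0,0],[0,0,0,0]]'
python3 -m handwheel '[[0,0,0,0],[0,0,0,0],[0,0,0,0],[0,0,0,0],[0,0,0,0],[0,0,0,0],[0,0,0,0],[0,0,0,0],[0,0,0,0],[0,0,0,0]]'
python3 -m handwheel '[[0,0,0,0],[0,0,0,0],[0,0,0,0],[0,0,0,0],[0,0,0,0],[0,0,0,0],[0,0,0,0],[0,0,0,0],[0,0,0,0],[0,0,0,0]]' >/dev/null
python3 - <<'E'
from h import *
a=r.snapshot("scene")[130:330,160:380]; b=r.snapshot("top")[80:250,110:410]
cv2.imwrite("pics/f1.png",cv2.resize(a[:,:,::-1],(660,600),interpolation=cv2.INTER_CUBIC))
cv2.imwrite("pics/f2.png",cv2.resize(b[:,:,::-1],(800,453),interpolation=cv2.INTER_CUBIC))
E
```

```text
time: 8.8
tool_pos: [619.9, 356.8, 280.3]
tcp_rot: [-179.9, 0.1, 91.0]
ft_force: [0.1, 0.1, 0.1]
finger_gap: -0.2
grip_force: 0.0
time: 9.8
tool_pos: [620.4, 356.2, 281.3]
tcp_rot: [-180.0, -0.0, 90.9]
ft_force: [-1.2, 0.0, -0.1]
finger_gap: 0.0
grip_force: 0.0
```

View pics/f1.png

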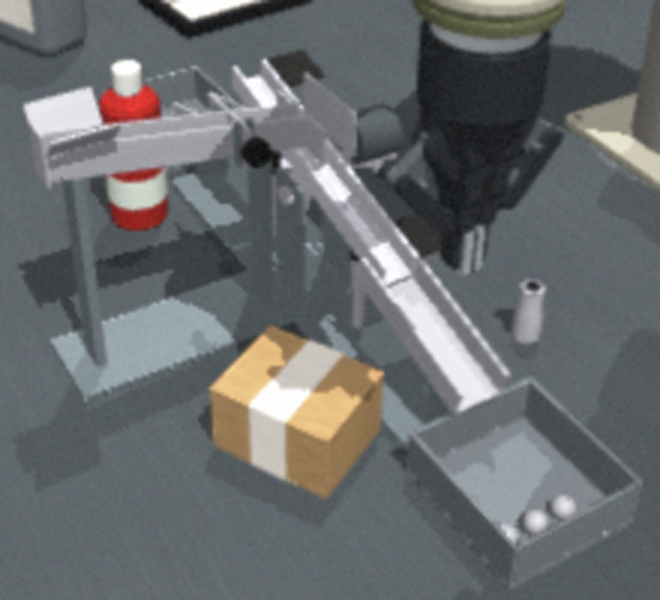

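View pics/f2.png

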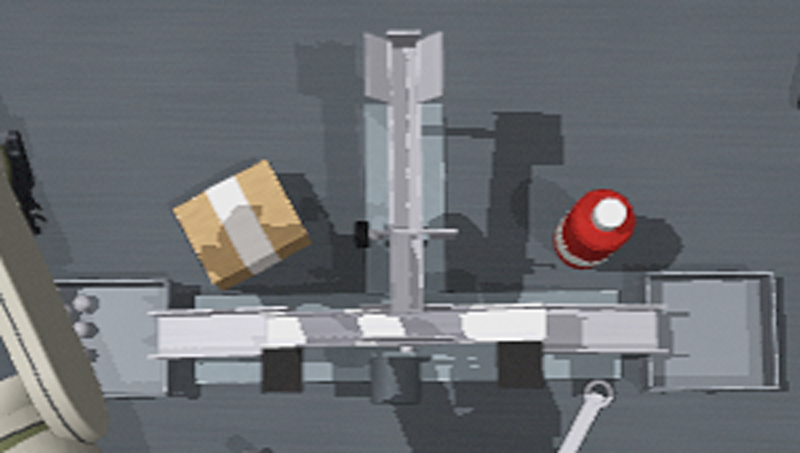

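The infeed track, the diverter and the right tray are all empty. At least three balls show in the left tray, and the arm hides the rest. I'll move the arm aside to count them.

```bash
python3 -m handwheel '[[0.019,-0.038,0,0],[0.019,-0.038,0,0],[0.019,-0.038,0,0],[0.019,-0.038,0,0],[0.019,-0.038,0,0],[0.019,-0.038,0,0],[0.019,-0.038,0,0],[0.019,-0.038,0,0],[0.019,-0.038,0,0],[0.019,-0.038,0,0]]'
python3 -m handwheel '[[0,0,0,0],[0,0,0,0],[0,0,0,0],[0,0,0,0],[0,0,0,0]]' >/dev/null
python3 - <<'E'
from h import *
b=r.snapshot("top")[170:240,110:220]
cv2.imwrite("pics/f3.png",cv2.resize(b[:,:,::-1],(770,490),interpolation=cv2.INTER_CUBIC))
E
```

```text
time: 11.9
tool_pos: [235.8, 540.6, 281.6]
tcp_rot: [180.0, -0.0, 90.9]
ft_force: [0.6, -0.4, 0.7]
finger_gap: -0.1
grip_force: 0.0
```

View pics/f3.png

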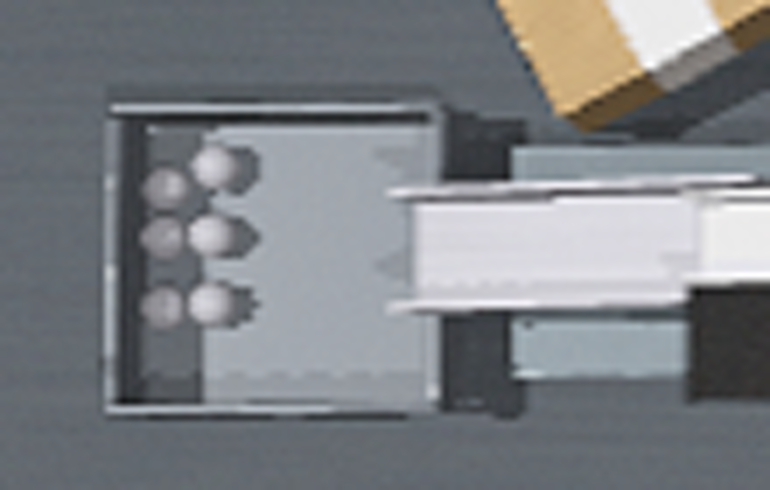

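All six balls lie in the left tray, in two columns near x = 165 and x = 210 of the crop.

```bash
python3 -c "
from bench import r
print(r.hand_in())"
```

```text
the job is handed in; nothing more can be done
None
```

The diverter is rocked over to its left side, the gate knob is pushed fully in, all six balls are in the left tray, and the job is handed in after about 12.5 s.

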